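# Calibrate the bench scale with weight tongs

### The job

Get the bench scale ready for calibration: take the tongs, squeeze them shut and push their tips into the recess in the scale's front until the spring button is fully pressed. Then use the tongs to lift the largest of the three steel weights off its block, without the robot's fingers touching any weight, and hold it upright and still a few centimetres above the middle of the scale's pan, not touching the pan; the program finishes while the tongs still hold the weight there. Leave the other weights and the other things on the desk where they are.

Things in the scene. Friction and masses are not known exactly. Their poses are not given: they have to be found in the camera images.
- tongs: Sprung steel tongs, 160 mm long, about 75 g, lying on their side: a square head at the rear (83 mm behind the origin) and two flat arms, 18 mm tall, that open and close level. Origin on the centre line, on the underside, midway between the two grey grip plates; +x runs along the centre line to the tips, +y to the left arm, +z up. Arms turn about pins 70 mm behind the origin.
- tongs_grip (a point): Middle between the grip plates, 9 mm above the tongs' origin: squeeze here across y. Plates are outside the arms, 44 mm long (x), 18 mm tall. Width over their middles: 54 mm free, 38 arms parallel, 26 shut. The spring pushes back about 9 N at 52 mm, 12 at 38, 14 at 26, enough to stay in a gripper held at 42 to 48 mm. Tip gap: 58 mm free, 42 at width 46, 26 at 38, 0 at 26.
- tongs_tip (a point): Point on the tongs' centre line level with the tip ends when the arms are parallel, 75 mm ahead of the origin, 9 mm above the underside (mid height of the arms). The tip pads (rubber, 30 mm long, 10 mm tall) reach back from here; shut, the tips measure 9 mm wide and 10 mm tall.
- tongs_left (a joint): Angle of the tongs' left arm (the right one mirrors it): 0 free and open, 0.11 arms parallel (tip gap 26 mm), 0.198 shut, rad.
- scale: Grey bench scale, fixed, 100 mm deep (x), 140 mm wide (y), case 46 mm high with a round steel pan of radius 42 mm on it, pan top at 54 mm. Origin centre of underside; its front, with the display and the button recess, faces its own -x.
- button_hole (a point): Centre of the mouth of the button recess, in the plane of the scale's front face, 24 mm above the desk and 36 mm to the +y side of the scale's middle. The mouth is 24 mm wide and 22 mm high; push along the scale's +x.
- button (a joint): Travel of the round spring button (19 mm across), whose face lies 5 mm inside the recess mouth: 0 released, 0.004 m fully pressed; it takes about 1 N to start and 3 N fully down, and springs back. It counts as pressed beyond 0.0028, kept for 0.2 s.
- pan_center (a point): Middle of the top of the scale's pan, 54 mm above the desk.
- weight_block: Fixed wooden block, 48 mm deep (x), 172 mm long (y), 30 mm high; origin centre of underside. The three weights stand on it 62 mm apart along y, in any order; its long front faces its own -x.
- weight_large: Largest steel check weight: cylinder of diameter 26 mm, 30 mm tall, with a neck and knob (diameter 14 mm) above, 42 mm in all, about 90 g; origin centre of its underside. Hold it by the cylinder.
- weight_medium: Middle steel weight: diameter 20 mm, cylinder 22 mm tall, 31 mm in all; origin centre of underside.
- weight_small: Smallest steel weight: diameter 15 mm, cylinder 16 mm tall, 23 mm in all; origin centre of underside.
- loupe: Black round print loupe, diameter 37 mm, 34 mm high, standing between scale and block; origin centre of underside. To be left alone.
- rubber: Eraser 18 x 42 x 11 mm, lying at the front left; origin centre of underside. To be left alone.
- marker: Felt marker 132 mm long, 18 mm high, lying at the front right; origin centre of underside. To be left alone.
Mind the look-alikes: they are no part of the job. Leave any turquoise look-alike of the weight_large alone.

How it is judged:
On the way, in this order (a step that is already met when the one before it is completed fails the run):
1. the button is fully pressed by the tongs (value of joint button above 0.0028 m and contact force between tongs and button above 0.5 N and contact force between the fingers and tongs above 1 N), for 0.2 s.
2. the largest weight is lifted off its block in the tongs (contact force between tongs and weight_large above 0.5 N and contact force between the fingers and tongs above 1 N and contact force between weight_large and the fingers below 0.1 N and contact force between weight_large and weight_block below 0.05 N and contact force between weight_large and scale below 0.05 N and z of weight_large in the frame of weight_block above 0.045 m), for 0.2 s.
At the end, for the whole second after the job is handed in: The largest weight is held by the tongs in the fingers, upright within 20 deg, still, 8 to 90 mm above the pan and within 28 mm of its middle, not touching it; tongs off the scale, button released; other weights, loupe, eraser, marker within 25 mm of their places, weights upright (contact force between tongs and weight_large above 0.5 N and contact force between the fingers and tongs above 1 N and contact force between weight_large and the fingers below 0.1 N and contact force between weight_large and weight_block below 0.05 N and contact force between weight_large and scale below 0.05 N and angle between weight_large's own z axis and vertical below 0.35 rad and horizontal distance between weight_large and pan_center below 0.028 m and z of weight_large in the frame of pan_center between 0.008 and 0.09 m and linear speed of weight_large below 0.03 m/s and value of joint button below 0.0015 m and contact force between tongs and scale below 0.1 N and distance of each of weight_medium, weight_small, loupe, rubber, marker from where it was at the start of the episode below 0.025 m and angle between each of weight_medium, weight_small's own z axis and vertical below 0.3 rad); the arm keeps its last pose, push and grip.
It fails at once if the robot touches the largest weight other than with the tongs (contact force between any of the fingers, the arm and weight_large above 0.5 N).
It fails at once if the robot's fingers touch another weight (contact force between the fingers and weight_medium above 0.5 N or contact force between the fingers and weight_small above 0.5 N).
It fails at once if the weight touches the scale (contact force between weight_large and scale above 0.3 N).
It fails at once if another weight, the loupe, eraser or marker is pushed away (distance of any of weight_medium, weight_small, loupe, rubber, marker from where it was at the start of the episode above 0.03 m).
It also fails if it takes over 61 s, if anything falls off the work surface, if the arm or the gripper's body presses on something with over 40 N, if the wrist force passes 120 N, or if a joint passes its speed limit or range.

### The arm

A 7-joint arm with a two-finger parallel gripper is mounted at the origin on a cart in front of the work surface, level with it; the furniture and walls round the work are solid. World frame = base frame: x ahead of the robot, y to its left, z up, the work surface at z = 0. Lengths are in m, angles in rad, forces in N, time in s.
With the tool pointing down it reaches from about 0.4 to 0.875 m from the base axis. Payload 6.5 kg.
Tool frame: the origin (TCP) lies midway between the tips of the shut fingers; the grasp point (between the pads) lies ctrl.pinch_z behind it (ctrl.pinch_z is the distance from the TCP to the grasp point, in m); z points along the fingers, y is the line along which they close (so a half turn about z gives the same grasp; the last joint's range is limited). The gripper opens to 85 mm and grips with 20 to 120 N. Pads are 22 mm wide; open, the fingers measure 114 mm over their backs; the gripper's body (76 mm by 85 mm) begins 54 mm behind the grasp point. The pads swing forward as they close: fully open they stand 13 mm farther back than shut.
Start: joints at [-0.066, 0.536, -0.004, 1.538, 0.003, 1.067, -0.071], TCP at [0.65, 0, 0.231] pointing down, gripper open.
Joint ranges: [-2.7, 2.7], [-0.37, 2.16], [-1.27, 1.26], [0.24, 2.4], [-1.31, 4.45], [0.19, 1.91], [-2.76, 2.76]. Speed limits (rad/s): [2.39, 2.39, 3.14, 3.14, 3.14, 3.14, 3.14].

### API

Orientations are given as a unit quaternion [w, x, y, z].
In Python, from plant import ctrl gives the robot as it stands.
- The arm moves only by the tool servo_tool, never from a script. Its argument "motion" is a list that holds one entry, the list of rows, each a list of 5 numbers: the shift along the tool's x, y, z in m, then the turn about the tool's z in rad, then the opening, from -1 (shut) to 1 (fully open). A call has 1 to 8 rows; each row shifts and turns the commanded pose from where the row before left it, along the tool's axes as they then stand; what a row does not reach is not made up. A row lasts 1/10 s, in which the tool goes at most 50 mm and 8.59 degrees, less where a joint would pass 70% of its speed; a pose out of reach is approached as far as the arm can. A call with a gripper value outside its range is refused whole. The fingers move at their own pace and stop on an object; the grip force is fixed at half the most. Time passes only in rows, so rows that do not move let the fingers close. It gives the time, the measured TCP pose, the force, the opening and the grip force at its end, in the units of the state.
- ctrl.observe(): the state, without advancing time (a new reading comes with each control period).
- ctrl.get_image(name): name is "scene" or "side" or "wrist"; returns a dict with "pixels" (384x512x3 uint8, red, green, blue), "depth" (384x512 float32, m along the optical axis (not along the pixel's ray), 0 where there is no reading), "fx", "fy", "cx", "cy" (pixels), "k1" (the pictures are not rectified: a ray, as slopes to the right and down, at radius r is drawn at 1 + k1 r^2 times it, then the intrinsics apply), "R" (3x3) and "t" (3): a world point X has camera coordinates R X + t; the wrist camera has in their place "hand_eye" (4x4, takes a point from camera to tool coordinates, whose origin is the TCP and whose axes are the flange's). Camera axes: x right, y down, z forward; pixel columns grow to the right and rows downward; lengths in m; the calibration is good to about 2 mm. A picture is of the moment at which its call begins: read the wrist's pose just before it.
- ctrl.finish_job(): hands the job in; it is judged then, once.
Trained networks look in a picture, given as the dict that the camera call returned (one of the last four; its "shot" number tells which), for a name from the list of things; names that differ only in an ending like _2 or _b are one class to them, and where a whole thing is asked for, a point or a joint stands for the part that bears it (a point fixed in the world has none). Each returns a list of dicts, best first, with "score" (0 to 1); they miss things now and then, are a little off and sometimes report something else, mostly with a low value. They report only what shows in the picture. A call takes as long as a camera call. They do not tell look-alikes from the thing itself.
- ctrl.boxes_of(picture, thing): "extent" ([centre column, centre row, width, height] in pixels, round what is visible of it).
- ctrl.spot_point(picture, thing): "xy" ([column, row] in pixels: a listed point, or the origin of a listed thing).
The state is a dict: "clock": time; "joints": joint angles; "dq": joint speeds; "joint_torque": joint torques, N m; "eef_pos": TCP position; "ee_rot": TCP orientation; "wrist_force": force on the tool from outside, world axes, zero at the start; "moment": the same for the moment, N m; "opening": opening from 0.0 (shut) to 1.0 (fully open); "grasp_force": force on a finger pad.
Only numpy, scipy, OpenCV 4.12 (cv2) and the standard library are available. Lean on these libraries where they do the work, as an engineer would, in place of code of your own. Each camera call takes 0.05 s, during which the arm holds its last target. There are 200 camera calls.

## Working session

There is one attempt and no reset: what is moved stays moved. The work goes in short steps, Python scripts to look and compute and a tool call to move; the robot and the scene stay as the last step left them, time stands still between calls to the robot, and variables do not carry over. Pictures are saved under pics/ and viewed, at most 10 in all, crops included, and the job is handed in when it is done.

Besides the shell and the picture viewer there is one more tool, called as name(argument=value, ...), one argument or row to a line, values as JSON. servo_tool: Moves the arm, as the interface text tells. Its arguments: {"type":"object","properties":{"motion":{"type":"array"}},"required":["motion"]}

```bash
mkdir -p pics && cat > h.py <<'E'
import numpy as np, cv2
from plant import ctrl
from scipy.spatial.transform import Rotation as Ro
def cam(p, st=None):
    if 'R' in p: R=np.array(p['R']);t=np.array(p['t']);return R.T,-R.T@t
    H=np.array(p['hand_eye']);q=st['ee_rot'];Rt=Ro.from_quat([q[1],q[2],q[3],q[0]]).as_matrix()
    return Rt@H[:3,:3], Rt@H[:3,3]+np.array(st['eef_pos'])
def ray(p,uv):
    d=np.array([(uv[0]-p['cx'])/p['fx'],(uv[1]-p['cy'])/p['fy']]);s=d.copy()
    for _ in range(20): s=d/(1+p['k1']*(s@s))
    return np.array([s[0],s[1],1.])
def onz(p,uv,z,st=None):
    R,o=cam(p,st);r=R@ray(p,uv);return o+r*(z-o[2])/r[2]
def dep(p,uv,st=None):
    R,o=cam(p,st);c,r=int(round(uv[0])),int(round(uv[1]))
    d=p['depth'][max(r-1,0):r+2,max(c-1,0):c+2];d=d[d>0]
    return o+R@ray(p,uv)*np.median(d) if len(d) else None
def cloud(p,st=None):
    h,w=p['depth'].shape;u,v=np.meshgrid(np.arange(w),np.arange(h))
    d=np.stack([(u-p['cx'])/p['fx'],(v-p['cy'])/p['fy']],-1);s=d.copy()
    for _ in range(15): s=d/(1+p['k1']*(s**2).sum(-1,keepdims=True))
    R,o=cam(p,st);X=np.concatenate([s,np.ones((h,w,1))],-1)*p['depth'][...,None]
    X=X@R.T+o;X[p['depth']==0]=np.nan;return X
def save(p,n): cv2.imwrite('pics/'+n,p['pixels'][...,::-1])
E
python3 - <<'E'
from h import *
np.set_printoptions(precision=4,suppress=True)
st=ctrl.observe();print(st, ctrl.pinch_z)
for n in ['scene','wrist','side']:
    st=ctrl.observe();p=ctrl.get_image(n);save(p,n+'0.png')
    R,o=cam(p,st);print(n,o,R[:,2])
    for t in ['tongs','tongs_grip','tongs_tip','scale','button_hole','pan_center','weight_block','weight_large','weight_medium','weight_small','loupe','rubber','marker']:
        for q in ctrl.spot_point(p,t)[:3]:
            if q['score']>.3: print(t,round(q['score'],2),np.round(q['xy'],1),'depthpt',dep(p,q['xy'],st),'z0',onz(p,q['xy'],0,st)[:2])
E
python3 -c "
import cv2,numpy as np
a=[cv2.imread('pics/%s0.png'%n) for n in ['scene','wrist','side']]
cv2.imwrite('pics/ab.png',np.vstack([np.hstack(a[:2]),np.hstack([a[2],a[2]*0])])[:, :][:, :])
i=cv2.imread('pics/ab.png');cv2.imwrite('pics/ab.png',cv2.resize(i,(800,600)))"
```

```text
{'clock': 0.0, 'joints': array([-0.0662,  0.5372, -0.0044,  1.5389,  0.0026,  1.0673, -0.0712]), 'dq': array([-0.0018, -0.0012,  0.0004,  0.0012, -0.0004, -0.0013, -0.0005]), 'joint_torque': array([ -0.0005, -58.3398,   1.0487, -25.9097,   0.0124,   0.0094,
        -0.    ]), 'eef_pos': array([ 0.6494, -0.    ,  0.2304]), 'ee_rot': array([-0.0006,  0.7071,  0.7071, -0.0007]), 'wrist_force': array([-0.1644,  0.0614, -0.0803]), 'moment': array([ 0.0292, -0.0146, -0.0049]), 'grasp_force': 0.0, 'opening': 0.9978636018771214} 0.0187
scene [-0.2795  0.8158  0.8868] [ 0.5808 -0.5734 -0.5778]
tongs 0.64 [297.2 212.8] depthpt [ 0.4247 -0.0836  0.0023] z0 [ 0.4266 -0.086 ]
tongs_grip 0.9 [298.7 212.4] depthpt [ 0.4283 -0.0955 -0.0047] z0 [ 0.4245 -0.0907]
tongs_tip 0.84 [273.9 204.7] depthpt [ 0.5071 -0.0673 -0.0009] z0 [ 0.5063 -0.0664]
tongs_tip 0.5 [232.5 201.8] depthpt [0.6071 0.0179 0.0041] z0 [0.6112 0.0142]
scale 0.78 [283.2 172.9] depthpt [ 0.5767 -0.1883  0.031 ] z0 [ 0.6077 -0.2247]
button_hole 0.63 [283.7 177. ] depthpt [ 0.5778 -0.193   0.0118] z0 [ 0.5893 -0.2065]
button_hole 0.45
[... 2487 characters left out ...]
] depthpt [0.6897 0.1971 0.0141] z0 [0.7001 0.1837]
weight_medium 0.68 [207.1 222. ] depthpt [0.6026 0.1401 0.0419] z0 [0.6291 0.0949]
weight_medium 0.56 [198.3 238.7] depthpt [0.5938 0.203  0.0418] z0 [0.6197 0.1619]
weight_medium 0.38 [300.8 198.2] depthpt [ 0.43   -0.093   0.0011] z0 [ 0.4304 -0.0946]
weight_small 0.36 [207.4 222.5] depthpt [0.6017 0.1405 0.0409] z0 [0.6274 0.0965]
loupe 0.69 [265.9 164.9] depthpt [ 0.5754 -0.2029  0.0171] z0 [ 0.5851 -0.2295]
loupe 0.46 [229.6 199.3] depthpt [0.5985 0.0168 0.0284] z0 [ 0.6159 -0.0185]
rubber 0.6 [259.7 309.4] depthpt [0.395  0.3202 0.0109] z0 [0.3983 0.3119]
marker 0.48 [322.8 158.8] depthpt [ 0.4246 -0.3259  0.0028] z0 [ 0.4255 -0.3306]
```

View pics/ab.png

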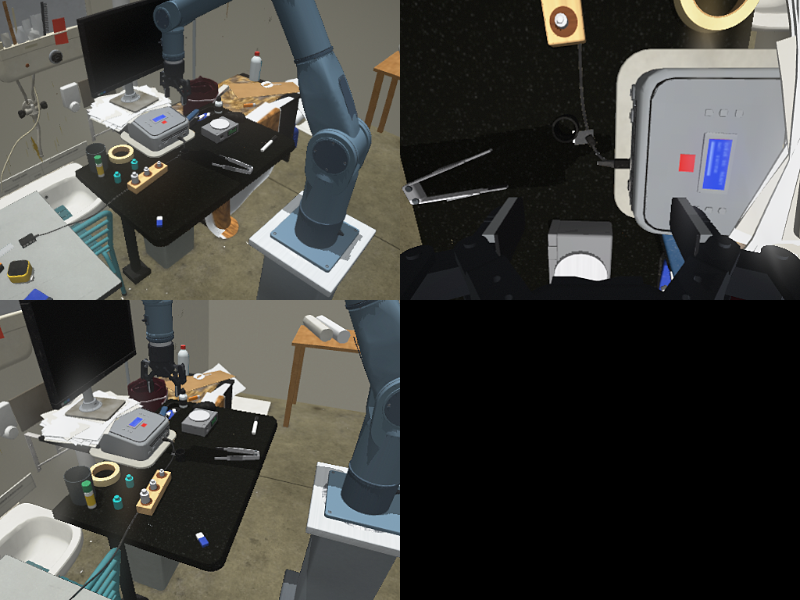

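The scene view shows the scale at the right back, the tongs (300,213 in the full image) lying with their tips away from the robot, the block with three weights at the left, and turquoise look-alikes behind it. I'm moving over the tongs.

servo_tool(
  motion=[
    [[-0.018, -0.044, 0, 0, 1], [-0.018, -0.044, 0, 0, 1], [-0.018, -0.044, 0, 0, 1], [-0.018, -0.044, 0, 0, 1], [-0.018, -0.044, 0, 0, 1], [0, 0, 0, 0.14, 1], [0, 0, 0, 0.14, 1], [0, 0, 0, 0.14, 1]],
  ],
)

```text
clock: 2.9
eef_pos: [0.4299, -0.0902, 0.2317]
ee_rot: [0.0, 0.841, 0.541, 0.0]
wrist_force: [0.9, 0.5, 0.3]
opening: 0.999
grasp_force: 0.0
```

servo_tool(
  motion=[
    [[0, 0, 0, 0.14, 1], [0, 0, 0, 0.14, 1], [0, 0, 0, 0.14, 1], [0, 0, 0, 0.14, 1], [0, 0, 0, 0.14, 1], [0, 0, 0, 0.14, 1], [0, 0, 0, 0.11, 1], [0, 0, 0, 0, 1]],
  ],
)

```text
clock: 3.7
eef_pos: [0.4301, -0.09, 0.2314]
ee_rot: [0.0, 0.995, 0.1, 0.0]
wrist_force: [0.3, 0.1, -0.2]
opening: 0.999
grasp_force: 0.0
```

```bash
python3 - <<'E'
from h import *
np.set_printoptions(precision=4,suppress=True)
st=ctrl.observe();p=ctrl.get_image('wrist');save(p,'w1.png')
q=st['ee_rot'];Rt=Ro.from_quat([q[1],q[2],q[3],q[0]]).as_matrix()
print(st['clock'],st['eef_pos'],'toolx',Rt[:,0],'yaw',np.arctan2(Rt[1,0],Rt[0,0]),st['joints'])
for t in ['tongs','tongs_grip','tongs_tip']:
    for s in ctrl.spot_point(p,t)[:2]: print(t,s['score'],s['xy'],onz(p,s['xy'],0.0 if t=='tongs' else .009,st))
X=cloud(p,st);m=(X[...,2]>.012)&(X[...,2]<.03)&(X[...,0]<.56)&(abs(X[...,1]+.09)<.09)
P=X[m];print(len(P));np.save('tongs.npy',P)
c=P[:,:2].mean(0);w,v=np.linalg.eigh(np.cov((P[:,:2]-c).T));a=v[:,1]*np.sign(v[0,1]);n=np.array([-a[1],a[0]])
s=(P[:,:2]-c)@a;l=(P[:,:2]-c)@n;print('c',c,'yaw',np.arctan2(a[1],a[0]),s.min(),s.max())
for k in np.arange(-.09,.09,.015):
    b=(s>=k)&(s<k+.015)
    if b.sum()>5: print(round(k,3),b.sum(),np.percentile(l[b],[2,25,50,75,98]),np.median(P[b,2]))
E
```

```text
3.7 [ 0.4301 -0.09    0.2314] toolx [0.9801 0.1987 0.0003] yaw 0.2000557594830442 [-0.0557  0.1729  0.1781  2.0768 -0.0391  0.8946 -1.2265]
1340
c [ 0.4111 -0.0901] yaw 0.26843835713131103 -0.2761935624175757 0.09096330711105176
-0.075 91 [-0.0165 -0.0095 -0.0015  0.0062  0.0141] 0.018024551029396263
-0.06 364 [-0.0179 -0.0096 -0.0012  0.0071  0.0152] 0.0185716645317274
-0.045 67 [-0.0201 -0.0185  0.015   0.0166  0.0188] 0.01808294377279568
-0.03 70 [-0.021  -0.0196  0.017   0.0186  0.0202] 0.018215035621574505
-0.015 99 [-0.0251 -0.0217  0.0186  0.0209  0.0246] 0.018103303323124653
0.0 121 [-0.0258 -0.0235  0.0206  0.0233  0.0259] 0.01830211329129311
0.015 108 [-0.0266 -0.0245  0.0225  0.0247  0.027 ] 0.01829497578853742
0.03 92 [-0.0274 -0.0259  0.0002  0.026   0.0279] 0.018160073629110873
0.045 82 [-0.0284 -0.027   0.0002  0.0279  0.0299] 0.014385952204282099
0.06 115 [-0.0302 -0.028   0.0265  0.0291  0.0317] 0.014513343290370906
0.075 128 [-0.0321 -0.0294 -0.0272  0.0311  0.0335] 0.014304597108488415
```

View pics/w1.png

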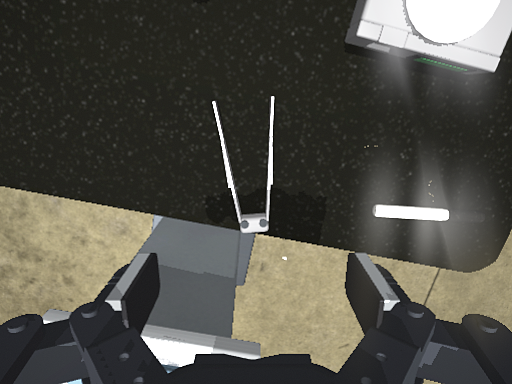

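The wrist view shows the tongs clear and open, with the head at (254,223) and tips at (214,101) and (273,97); the scale is at the top right. The depth fit puts the origin near (0.426,-0.086) with yaw about 0.28.

servo_tool(
  motion=[
    [[-0.003, -0.005, 0.03, -0.08, 1], [0, 0, 0.045, 0, 1], [0, 0, 0.045, 0, 1], [0, 0, 0.045, 0, 1], [0, 0, 0.04, 0, 1], [0, 0, 0.026, 0, 1], [0, 0, 0, 0, 1]],
  ],
)

```text
clock: 4.6
eef_pos: [0.4237, -0.0854, -0.0023]
ee_rot: [-0.001, 0.99, 0.141, -0.003]
wrist_force: [-0.9, -0.2, -0.3]
opening: 1.004
grasp_force: 0.0
```

servo_tool(
  motion=[
    [[0, 0, 0, 0, 0.06], [0, 0, 0, 0, 0.06], [0, 0, 0, 0, 0.06], [0, 0, 0, 0, 0.06], [0, 0, 0, 0, 0.06], [0, 0, 0, 0, 0.06]],
  ],
)

```text
clock: 5.2
eef_pos: [0.428, -0.086, 0.0023]
ee_rot: [0.001, 0.99, 0.14, 0.002]
wrist_force: [0.3, -0.3, 7.6]
opening: 0.535
grasp_force: 11.8
```

servo_tool(
  motion=[
    [[0, 0, -0.02, 0, 0.06], [0, 0, -0.04, 0, 0.06], [0, 0, -0.045, 0, 0.06], [0, 0, -0.045, 0, 0.06], [0.009, 0.0325, -0.03, 0, 0.06], [0.009, 0.0325, -0.02, 0, 0.06], [0.009, 0.0325, 0, 0, 0.06], [0.009, 0.0325, 0, 0, 0.06]],
  ],
)

```text
clock: 6.0
eef_pos: [0.498, -0.2018, 0.203]
ee_rot: [0.001, 0.99, 0.14, 0.002]
wrist_force: [0.4, 0.4, -0.7]
opening: 0.533
grasp_force: 9.8
```

servo_tool(
  motion=[
    [[0, 0, 0, 0, -0.5], [0, 0, 0, 0, -0.5], [0, 0, 0, 0, -0.5], [0, 0, 0, 0, -0.5], [0, 0, 0, 0, -0.5], [0, 0, 0, 0, -0.5]],
  ],
)

```text
clock: 6.6
eef_pos: [0.4966, -0.2001, 0.2004]
ee_rot: [-0.0, 0.99, 0.14, 0.0]
wrist_force: [0.1, 0.8, -0.6]
opening: 0.283
grasp_force: 58.3
```

```bash
cat > look.py <<'E'
from h import *
import sys
np.set_printoptions(precision=4,suppress=True)
def shot(name):
    st=ctrl.observe();p=ctrl.get_image('wrist');save(p,name)
    q=st['ee_rot'];Rt=Ro.from_quat([q[1],q[2],q[3],q[0]]).as_matrix()
    print(st['clock'],st['eef_pos'],'yaw',np.arctan2(Rt[1,0],Rt[0,0]),'open',st['opening'],st['grasp_force'])
    X=cloud(p,st);np.savez('c_'+name[:-4]+'.npz',X=X,eef=st['eef_pos'],Rt=Rt,pix=p['pixels'])
    return st,p,X,Rt
E
python3 - <<'E'
from look import *
st,p,X,Rt=shot('w2.png')
for t in ['tongs_tip','tongs_grip','button_hole','pan_center','scale']:
    for s in ctrl.spot_point(p,t)[:2]: print(t,s['score'],s['xy'],dep(p,s['xy'],st))
m=(X[...,2]>.042)&(X[...,2]<.05)&(X[...,0]>.54)&(X[...,0]<.72)&(X[...,1]<-.1)
P=X[m][:,:2].astype(np.float32);print(len(P),P.min(0),P.max(0),cv2.minAreaRect(P))
m2=(X[...,2]>.052)&(X[...,2]<.058)&(X[...,0]>.54)&(X[...,0]<.72)&(X[...,1]<-.1)
P2=X[m2][:,:2].astype(np.float32);print(len(P2),cv2.minEnclosingCircle(P2),P2.mean(0))
# tongs in tool frame
T=(X-np.array(st['eef_pos']))@Rt
m3=(abs(T[...,1])<.04)&(T[...,2]>-.04)&(T[...,2]<.03)&(T[...,0]>.03)&(T[...,0]<.12)
Q=T[m3];print(len(Q));
for k in np.arange(.03,.1,.01):
    b=(Q[:,0]>=k)&(Q[:,0]<k+.01)
    if b.sum()>3: print(round(k,3),b.sum(),np.percentile(Q[b,1],[3,50,97]),np.percentile(Q[b,2],[3,10,50]),Q[b,0].max())
E
```

```text
6.6 [ 0.4966 -0.2001  0.2004] yaw 0.281572694594731 open 0.2826750117134697 58.269157013855875
tongs_tip 0.6 [250.5, 100.9] [ 0.5626 -0.178   0.0006]
tongs_grip 0.31 [266.9, 90.8] [ 0.5759 -0.1894  0.0469]
pan_center 0.75 [325.2, 48.6] [ 0.6209 -0.2257  0.0539]
scale 0.63 [316.5, 54.0] [ 0.6149 -0.2201  0.0546]
9546 [ 0.5699 -0.2996] [ 0.6709 -0.1579] ((0.621941864490509, -0.2290084958076477), (0.1398596614599228, 0.10046524554491043), 88.42652130126953)
8353 ((0.6241661310195923, -0.22919951379299164), 0.04216517508029938) [ 0.6233 -0.2292]
2019
0.03 334 [-0.0091  0.0034  0.0066] [-0.0132 -0.0116 -0.0094] 0.039968269582024984
0.04 428 [-0.0081  0.0009  0.0056] [-0.0106 -0.0103 -0.0093] 0.04998494658994465
0.05 507 [-0.0071  0.      0.0047] [-0.0107 -0.0102 -0.0094] 0.05999911957301951
0.06 541 [-0.0065 -0.0008  0.0037] [-0.0107 -0.0103 -0.0094] 0.06998890918733869
0.07 209 [-0.0057 -0.0016  0.0028] [-0.0107 -0.0102 -0.0093] 0.07353540773198695
```

View pics/w2.png

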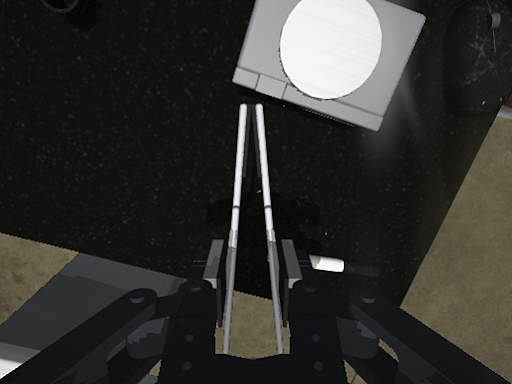

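The wrist view shows the tongs shut in the fingers with tips at (251,105), the scale above right, and the marker's end at (312,262). I'll check where the marker lies relative to the tongs' head.

```bash
python3 - <<'E'
import numpy as np,cv2
from h import *
np.set_printoptions(precision=4,suppress=True)
for c,(u0,u1,v0,v1) in {}.items(): pass
st=ctrl.observe()
for n in ['scene','side']:
    p=ctrl.get_image(n);X=cloud(p,st)
    m=(X[...,2]>.010)&(X[...,2]<.03)&(X[...,0]>.3)&(X[...,0]<.5)&(X[...,1]<-.15)&(X[...,1]>-.45)
    P=X[m];print(n,len(P),np.percentile(P[:,:2],[2,50,98],axis=0) if len(P) else '')
    if len(P)>5: print(cv2.minAreaRect(P[:,:2].astype(np.float32)))
d=np.load('c_w2.npz');X=d['X'];S=X[256:272,305:348];S=S[S[...,2]>.008];print(len(S),S.min(0),S.max(0))
E
```

```text
scene 84 [[ 0.3945 -0.3721]
 [ 0.409  -0.3089]
 [ 0.4252 -0.2481]]
((0.4098151624202728, -0.3111477494239807), (0.015284864231944084, 0.13426004350185394), 9.257829666137695)
side 108 [[ 0.3951 -0.37  ]
 [ 0.4075 -0.3072]
 [ 0.4203 -0.2468]]
((0.4078953266143799, -0.30749768018722534), (0.014757836237549782, 0.1322917491197586), 7.369801044464111)
557 [ 0.4038 -0.337   0.008 ] [ 0.511  -0.2179  0.2272]
```

servo_tool(
  motion=[
    [[0, 0, 0, 0.105, -0.5], [0, 0, 0, 0.105, -0.5], [0, 0, 0, 0.1, -0.5], [-0.017, -0.009, 0.04, 0, -0.5], [0, 0, 0.045, 0, -0.5], [0, 0, 0.045, 0, -0.5], [0, 0, 0.045, 0, -0.5], [0, 0, 0.007, 0, -0.5]],
  ],
)

```text
clock: 7.8
eef_pos: [0.4763, -0.1898, 0.0141]
ee_rot: [-0.001, 1.0, -0.014, -0.004]
wrist_force: [-0.9, 0.3, -0.9]
opening: 0.288
grasp_force: 58.6
```

servo_tool(
  motion=[
    [[0, 0, 0, 0, -0.5], [0, 0, 0, 0, -0.5]],
  ],
)

```text
clock: 8.0
eef_pos: [0.4814, -0.1919, 0.0201]
ee_rot: [0.0, 1.0, -0.015, 0.001]
wrist_force: [1.2, -0.4, -0.2]
opening: 0.283
grasp_force: 58.6
```

```bash
python3 - <<'E'
from look import *
st,p,X,Rt=shot('w3.png')
T=(X-np.array(st['eef_pos']))@Rt
m=(T[...,2]<-.003)&(T[...,2]>-.015)&(T[...,0]>.03)&(T[...,0]<.08)&(abs(T[...,1])<.02)
Q=T[m];W=X[m]
b=Q[:,0]>.06;print(Q[:,0].max(),np.percentile(Q[b,1],[3,50,97]),np.percentile(W[b],[50,99],axis=0))
m=(X[...,2]>.042)&(X[...,2]<.05)&(X[...,0]>.54)&(X[...,0]<.72)&(X[...,1]<-.1)
P=X[m][:,:2].astype(np.float32);print(P.min(0),P.max(0),cv2.minAreaRect(P))
print(ctrl.spot_point(p,'button_hole')[:2])
E
```

```text
8.0 [ 0.4814 -0.1919  0.0201] yaw -0.02948489797844209 open 0.2825135632501451 58.608693522401154
0.07309799295879378 [-0.0067 -0.0018  0.0031] [[ 0.5481 -0.1922  0.0297]
 [ 0.5544 -0.1869  0.0312]]
[ 0.5705 -0.2812] [ 0.589  -0.1571] ((0.579596221446991, -0.21932758390903473), (0.12424574047327042, 0.01484606135636568), 88.1404037475586)
[{'xy': [245.2, 56.3], 'score': 0.57}, {'xy': [252.2, 103.9], 'score': 0.31}]
```

View pics/w3.png

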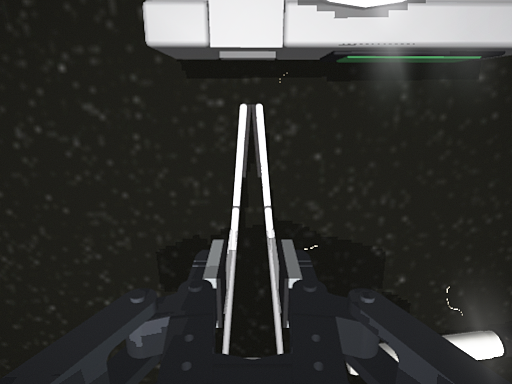

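The tips at (251,105) are in line with the recess under the housing (210–282, 57). I'm pushing in, with a check on force.

servo_tool(
  motion=[
    [[0.006, -0.001, 0.001, 0, -0.5], [0.006, 0, 0, 0, -0.5], [0.006, 0, 0, 0, -0.5], [0.003, 0, 0, 0, -0.5], [0, 0, 0, 0, -0.5]],
  ],
)

```text
clock: 8.6
eef_pos: [0.5017, -0.1907, 0.0174]
ee_rot: [0.0, 1.0, -0.014, 0.0]
wrist_force: [-0.0, 0.1, -0.1]
opening: 0.284
grasp_force: 58.6
```

servo_tool(
  motion=[
    [[0.003, 0, 0, 0, -0.5], [0.003, 0, 0, 0, -0.5], [0.001, 0, 0, 0, -0.5], [0, 0, 0, 0, -0.5], [0, 0, 0, 0, -0.5]],
  ],
)

```text
clock: 9.1
eef_pos: [0.5073, -0.1909, 0.0171]
ee_rot: [-0.0, 1.0, -0.015, -0.001]
wrist_force: [-1.8, -0.7, -1.1]
opening: 0.276
grasp_force: 58.4
```

servo_tool(
  motion=[
    [[0.001, 0, -0.001, 0, -0.5], [0.001, 0, 0, 0, -0.5], [0.001, 0, 0, 0, -0.5], [0, 0, 0, 0, -0.5], [0, 0, 0, 0, -0.5], [0, 0, 0, 0, -0.5]],
  ],
)

```text
clock: 9.7
eef_pos: [0.5093, -0.191, 0.0178]
ee_rot: [-0.0, 1.0, -0.015, -0.001]
wrist_force: [-5.6, 0.3, -0.6]
opening: 0.279
grasp_force: 58.2
```

Force has gone past the fully-down value. I'll hold a moment and press slightly more.

servo_tool(
  motion=[
    [[0.001, 0, 0, 0, -0.5], [0, 0, 0, 0, -0.5], [0, 0, 0, 0, -0.5], [0, 0, 0, 0, -0.5]],
  ],
)

```text
clock: 10.1
eef_pos: [0.5094, -0.1909, 0.0176]
ee_rot: [-0.0, 1.0, -0.015, -0.002]
wrist_force: [-7.5, 0.1, -0.1]
opening: 0.283
grasp_force: 58.1
```

Button bottomed. Now I'll retreat, lift, ease open the tongs and head to the weights.

servo_tool(
  motion=[
    [[-0.012, 0, 0, 0, -0.5], [-0.02, 0, 0, 0, -0.5], [-0.02, 0, -0.01, 0, -0.5], [0, 0, -0.04, 0, -0.4], [0, 0, -0.045, 0, -0.3], [0, 0, -0.045, 0, -0.2], [0, 0, -0.04, 0, -0.1], [0, -0.02, 0, 0, 0.06]],
  ],
)

```text
clock: 10.9
eef_pos: [0.4647, -0.1732, 0.2043]
ee_rot: [0.002, 1.0, -0.017, 0.007]
wrist_force: [1.2, 0.9, -1.4]
opening: 0.533
grasp_force: 10.0
```

servo_tool(
  motion=[
    [[0, -0.03, 0, 0, 0.06], [0, -0.04, 0, 0, 0.06], [0, -0.045, 0, 0, 0.06], [0, -0.045, 0, 0, 0.06], [0, -0.045, 0, 0, 0.06], [0, -0.045, 0, 0, 0.06], [0, -0.045, 0, 0, 0.06], [0, -0.045, 0, 0, 0.06]],
  ],
)

```text
clock: 11.7
eef_pos: [0.4709, 0.1726, 0.199]
ee_rot: [-0.001, 1.0, -0.014, 0.001]
wrist_force: [0.3, -0.1, -0.4]
opening: 0.526
grasp_force: 10.0
```

servo_tool(
  motion=[
    [[0.005, -0.04, 0, -0.05, 0.06], [0.01, -0.03, 0, -0.05, 0.06], [0.01, 0, 0, 0, 0.06], [0, 0, 0, 0, 0.06], [0, 0, 0, 0, 0.06]],
  ],
)

```text
clock: 12.2
eef_pos: [0.4962, 0.2396, 0.1983]
ee_rot: [0.0, 0.999, 0.034, 0.0]
wrist_force: [-0.2, -0.1, -0.9]
opening: 0.531
grasp_force: 10.0
```

```bash
python3 - <<'E'
from look import *
st,p,X,Rt=shot('w4.png')
for t in ['weight_large','weight_medium','weight_small','weight_block','tongs_tip']:
    for s in ctrl.spot_point(p,t)[:3]: print(t,s['score'],s['xy'],dep(p,s['xy'],st))
T=(X-np.array(st['eef_pos']))@Rt
m=(T[...,2]<0)&(T[...,2]>-.02)&(T[...,0]>.03)&(T[...,0]<.09)&(abs(T[...,1])<.05)
Q=T[m];print('tongs',Q[:,0].max())
for k in np.arange(.03,.08,.01):
    b=(Q[:,0]>=k)&(Q[:,0]<k+.01)
    for s in (1,-1):
        e=b&(Q[:,1]*s>0)
        if e.sum()>3: print(round(k,3),e.sum(),np.percentile(Q[e,1],[3,50,97]),np.percentile(Q[e,2],[10,50]))
R=(X[...,0]>.5)&(X[...,0]<.66)&(X[...,1]>.09)&(X[...,1]<.36)
def rect(lo,hi):
    P=X[R&(X[...,2]>lo)&(X[...,2]<hi)];return P
P=rect(.026,.033)[:,:2].astype(np.float32);print('block',len(P),cv2.minAreaRect(P))
for lo,hi in ((.037,.049),(.049,.055),(.055,.065),(.065,.08)):
    P=rect(lo,hi)
    if len(P)<4: continue
    c=cv2.connectedComponentsWithStats((R&(X[...,2]>lo)&(X[...,2]<hi)).astype(np.uint8))
    for i in range(1,c[0]):
        if c[2][i,4]>15:
            W=X[c[1]==i];print(lo,len(W),W.min(0),W.max(0),cv2.minEnclosingCircle(W[:,:2].astype(np.float32)))
E
```

```text
12.2 [0.4962 0.2396 0.1983] yaw 0.06856279879404868 open 0.5314492296328682 9.991537034511566
weight_large 0.73 [238.8, 61.8] [0.5955 0.258  0.0717]
weight_medium 0.79 [305.7, 61.2] [0.6005 0.2046 0.0611]
weight_small 0.84 [376.4, 58.2] [0.6083 0.1429 0.0466]
weight_block 0.92 [302.1, 68.3] [0.5956 0.2057 0.0526]
tongs 0.07412667854243493
0.03 243 [0.0189 0.0198 0.0218] [-0.0137 -0.0114]
0.03 236 [-0.0243 -0.0223 -0.0213] [-0.0132 -0.0115]
0.04 268 [0.0182 0.02   0.0224] [-0.0124 -0.0114]
0.04 274 [-0.0249 -0.0225 -0.0206] [-0.0124 -0.0114]
0.05 336 [0.0185 0.0202 0.0229] [-0.0124 -0.0114]
0.05 335 [-0.0255 -0.0226 -0.0209] [-0.0124 -0.0114]
0.06 365 [0.019  0.0206 0.0235] [-0.0124 -0.0113]
0.06 362 [-0.026  -0.0232 -0.0215] [-0.0124 -0.0114]
0.07 154 [0.0194 0.0209 0.0237] [-0.0124 -0.0112]
0.07 152 [-0.0262 -0.0235 -0.022 ] [-0.0123 -0.0113]
block 9037 ((0.6017652153968811, 0.1993100494146347), (0.048778701573610306, 0.17144910991191864), 6.483887672424316)
0.037 230 [0.5997 0.1299 0.037 ] [0.6143 0.1446 0.0487] ((0.6068384051322937, 0.13732047379016876), 0.007610284257680178)
0.037 43 [0.5935 0.1978 0.0371] [0.6064 0.2107 0.0479] ((0.6001224517822266, 0.20395362377166748), 0.00888686254620552)
0.049 316 [0.5937 0.1913 0.0494] [0.6126 0.2107 0.0547] ((0.6034323573112488, 0.20112398266792297), 0.009997295215725899)
0.049 85 [0.6032 0.1335 0.049 ] [0.6106 0.1416 0.0544] ((0.6066666841506958, 0.1373695433139801), 0.004248515702784061)
0.055 560 [0.5856 0.2469 0.0555] [0.611  0.2715 0.0635] ((0.5984525680541992, 0.25923481583595276), 0.012998273596167564)
0.055 163 [0.598  0.1955 0.0555] [0.6085 0.2062 0.0636] ((0.6030561923980713, 0.20085328817367554), 0.005613904446363449)
0.065 280 [0.5916 0.2525 0.067 ] [0.6054 0.2659 0.0741] ((0.5982288122177124, 0.25919288396835327), 0.006989863235503435)
```

View pics/w4.png

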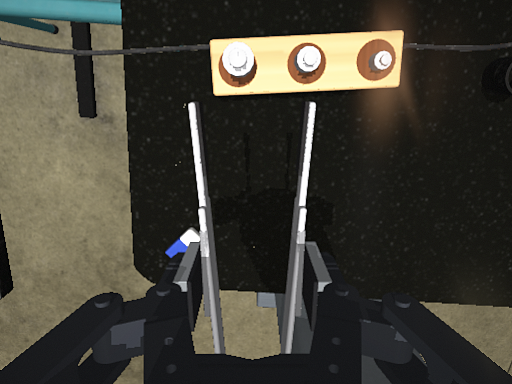

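The weights on the block are, from left, large (239,60), medium (308,60) and small (378,58), with the tongs open below and their tips at (193,104) and (311,104). The large one is at (0.598,0.259) and the block yaw is 0.113. I'm going to the pre-approach pose.

servo_tool(
  motion=[
    [[-0.018, -0.007, 0.02, -0.0445, 0.06], [0, 0, 0.035, 0, 0.06], [0, 0, 0.035, 0, 0.06], [0, 0, 0.035, 0, 0.06], [0, 0, 0.022, 0, 0.06], [0, 0, 0.01, 0, 0.06], [0, 0, 0, 0, 0.06], [0, 0, 0, 0, 0.06]],
  ],
)

```text
clock: 13.3
eef_pos: [0.4783, 0.2471, 0.0423]
ee_rot: [-0.0, 0.998, 0.058, 0.001]
wrist_force: [0.3, 0.2, -0.9]
opening: 0.536
grasp_force: 10.0
```

```bash
python3 - <<'E'
from look import *
st,p,X,Rt=shot('w5.png')
T=(X-np.array(st['eef_pos']))@Rt
m=(T[...,2]<0)&(T[...,2]>-.02)&(T[...,0]>.06)&(T[...,0]<.08)&(abs(T[...,1])<.05)
Q=T[m]
for s in (1,-1):
    e=Q[:,1]*s>0; print(np.percentile(Q[e,1],[3,50,97]),Q[e,0].max(),np.percentile(X[m][e,2],[10,50,90]))
W=X[(X[...,2]>.056)&(X[...,2]<.08)&(X[...,0]>.55)&(X[...,0]<.63)&(abs(X[...,1]-.26)<.03)]
print(len(W),W.min(0),W.max(0))
if len(W)>5:
    c=cv2.minEnclosingCircle(W[:,:2].astype(np.float32));print(c,((np.r_[c[0],.05]-st['eef_pos'])@Rt))
print((np.array([.5983,.2592,.045])-st['eef_pos'])@Rt)
E
```

```text
13.3 [0.4783 0.2471 0.0423] yaw 0.11512036917528433 open 0.5362780440802338 10.006208270788193
[0.019  0.0207 0.0236] 0.07415517633615591 [0.0485 0.0538 0.0547]
[-0.0261 -0.0233 -0.0216] 0.0741656580619072 [0.0482 0.0537 0.0547]
21 [0.5518 0.2354 0.056 ] [0.5871 0.2608 0.0578]
((0.5689030885696411, 0.24813047051429749), 0.021434837952256203) [ 0.0901  0.0093 -0.0076]
[ 0.1206  0.0017 -0.0026]
```

servo_tool(
  motion=[
    [[0.008, 0.003, 0, 0, 0.06], [0.012, 0, 0, 0, 0.06], [0.012, 0, 0, 0, 0.06], [0.012, 0, 0, 0, 0.06], [0.01, 0, 0, 0, 0.06], [0.004, 0, 0, 0, 0.06], [0, 0, 0, 0, 0.06], [0, 0, 0, 0, 0.06]],
  ],
)

```text
clock: 14.15
eef_pos: [0.535, 0.2504, 0.0411]
ee_rot: [0.0, 0.998, 0.058, -0.0]
wrist_force: [-0.2, 1.3, -0.4]
opening: 0.531
grasp_force: 10.0
```

```bash
python3 - <<'E'
from look import *
st,p,X,Rt=shot('w6.png')
print((np.array([.5983,.2592,.045])-st['eef_pos'])@Rt,st['wrist_force'])
E
```

```text
14.15 [0.535  0.2504 0.0411] yaw 0.11546725011073596 open 0.5306858281439973 9.998143762350082
[ 0.0639 -0.0015 -0.004 ] [-0.1928  1.3272 -0.4459]
```

View pics/w6.png

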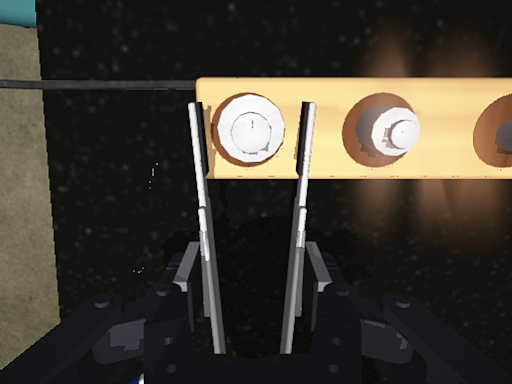

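The large weight (249,128) sits centred between the tips (193 and 308). Closing.

servo_tool(
  motion=[
    [[0, 0, 0, 0, 0.0], [0, 0, 0, 0, -0.06], [0, 0, 0, 0, -0.12], [0, 0, 0, 0, -0.18], [0, 0, 0, 0, -0.25], [0, 0, 0, 0, -0.25], [0, 0, 0, 0, -0.25], [0, 0, 0, 0, -0.25]],
  ],
)

```text
clock: 15.0
eef_pos: [0.5355, 0.2505, 0.0413]
ee_rot: [-0.0, 0.998, 0.058, -0.0]
wrist_force: [-1.1, 0.3, 0.4]
opening: 0.417
grasp_force: 60.5
```

servo_tool(
  motion=[
    [[0, 0, -0.004, 0, -0.25], [0, 0, -0.008, 0, -0.25], [0, 0, -0.01, 0, -0.25], [0, 0, -0.015, 0, -0.25], [0, 0, -0.015, 0, -0.25], [0, 0, 0, 0, -0.25], [0, 0, 0, 0, -0.25], [0, 0, 0, 0, -0.25]],
  ],
)

```text
clock: 15.8
eef_pos: [0.5351, 0.2503, 0.0929]
ee_rot: [0.0, 0.998, 0.058, -0.0]
wrist_force: [-0.3, -1.1, -2.9]
opening: 0.418
grasp_force: 60.4
```

```bash
python3 - <<'E'
from look import *
st,p,X,Rt=shot('w7.png')
T=(X-np.array(st['eef_pos']))@Rt
m=(T[...,0]>.04)&(T[...,0]<.085)&(abs(T[...,1])<.009)&(T[...,2]<0)&(T[...,2]>-.06)
K=T[m];k=K[K[:,2]<K[:,2].min()+.006];print(len(K),'knob tool',k.mean(0),'top',K[:,2].min())
q=ctrl.get_image('side');b=ctrl.boxes_of(q,'weight_large')[:3];print(b)
u,v=[int(x) for x in b[0]['extent'][:2]];im=q['pixels'][150:310,110:270,::-1]
cv2.imwrite('pics/w7b.png',np.hstack([cv2.resize(im,(384,384),interpolation=2),p['pixels'][...,::-1][:,100:500]]))
E
```

```text
15.8 [0.5351 0.2503 0.0929] yaw 0.11539103313769294 open 0.41751010531429444 60.396771342493594
2842 knob tool [ 0.0645 -0.0013 -0.0296] top -0.03222418108520704
[{'extent': [152.4, 258.5, 11.1, 18.0], 'score': 0.56}, {'extent': [165.7, 231.4, 15.2, 21.5], 'score': 0.56}, {'extent': [182.3, 233.4, 12.7, 19.7], 'score': 0.53}]
```

View pics/w7b.png

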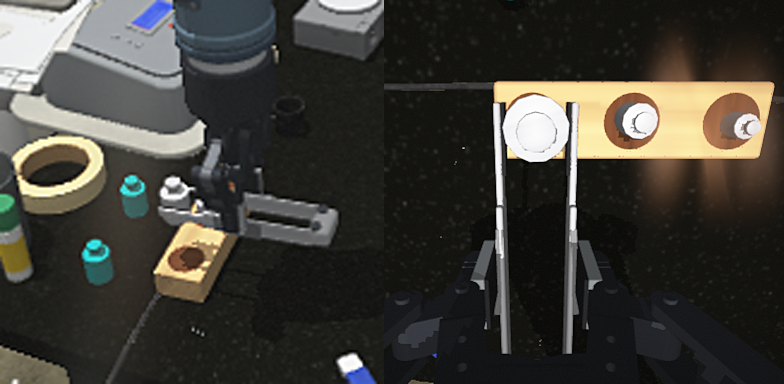

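The weight is lifted upright between the tips (side crop 173,190; wrist crop 535,125), and the other two are in place. I'm carrying it to the pan at a safe height.

servo_tool(
  motion=[
    [[-0.01, 0, -0.01, 0, -0.25], [-0.02, 0.01, -0.01, 0, -0.25], [-0.02, 0.02, -0.01, 0, -0.25], [-0.01, 0.03, 0, 0, -0.25], [0, 0.035, 0, 0, -0.25], [0, 0.035, 0, 0, -0.25], [0, 0.035, 0, 0, -0.25], [0, 0.035, 0, 0, -0.25]],
  ],
)

```text
clock: 16.75
eef_pos: [0.4983, 0.0437, 0.1239]
ee_rot: [-0.0, 0.998, 0.058, 0.0]
wrist_force: [-0.0, -0.2, -1.5]
opening: 0.418
grasp_force: 60.4
```

servo_tool(
  motion=[
    [[0, 0.035, 0, 0, -0.25], [0, 0.035, 0, 0, -0.25], [0, 0.035, 0, 0, -0.25], [0, 0.035, 0, 0, -0.25], [0, 0.035, 0, 0, -0.25], [0, 0.035, 0, 0, -0.25], [0, 0.03, 0, 0, -0.25], [0, 0.02, 0, 0, -0.25]],
  ],
)

```text
clock: 17.55
eef_pos: [0.5282, -0.2159, 0.1239]
ee_rot: [0.0, 0.998, 0.056, 0.0]
wrist_force: [0.2, 0.8, -2.1]
opening: 0.42
grasp_force: 60.4
```

servo_tool(
  motion=[
    [[0, 0.015, 0, 0, -0.25], [0.008, 0.01, 0, 0, -0.25], [0.012, 0, 0, 0, -0.25], [0.008, 0, 0.005, 0, -0.25], [0, 0, 0.007, 0, -0.25], [0, 0, 0, 0, -0.25], [0, 0, 0, 0, -0.25], [0, 0, 0, 0, -0.25]],
  ],
)

```text
clock: 18.35
eef_pos: [0.5591, -0.2349, 0.1113]
ee_rot: [-0.0, 0.998, 0.058, -0.0]
wrist_force: [-0.1, -0.7, -0.9]
opening: 0.419
grasp_force: 60.4
```

```bash
python3 - <<'E'
from look import *
st,p,X,Rt=shot('w8.png')
T=(X-np.array(st['eef_pos']))@Rt
m=(T[...,0]>.04)&(T[...,0]<.085)&(abs(T[...,1])<.009)&(T[...,2]<0)&(T[...,2]>-.06)
K=T[m];k=K[K[:,2]<K[:,2].min()+.006];c=k.mean(0);print('knob',c,'top',K[:,2].min(),'world',st['eef_pos']+Rt@c)
print('bottom z',st['eef_pos'][2]-K[:,2].min()-.042)
print('rem world',np.array([.623,-.229])-(st['eef_pos']+Rt@c)[:2])
q=ctrl.get_image('side');im=q['pixels'][80:240,150:350,::-1]
cv2.imwrite('pics/w8b.png',np.hstack([cv2.resize(im,(400,384),interpolation=2),p['pixels'][...,::-1][:,100:500]]))
E
```

```text
18.35 [ 0.5591 -0.2349  0.1113] yaw 0.11528720861188314 open 0.41890622434564534 60.39079328533262
knob [ 0.0645 -0.0013 -0.0296] top -0.031826093101713304 world [ 0.6231 -0.2262  0.1408]
bottom z 0.10111006658569663
rem world [-0.0001 -0.0028]
```

View pics/w8b.png

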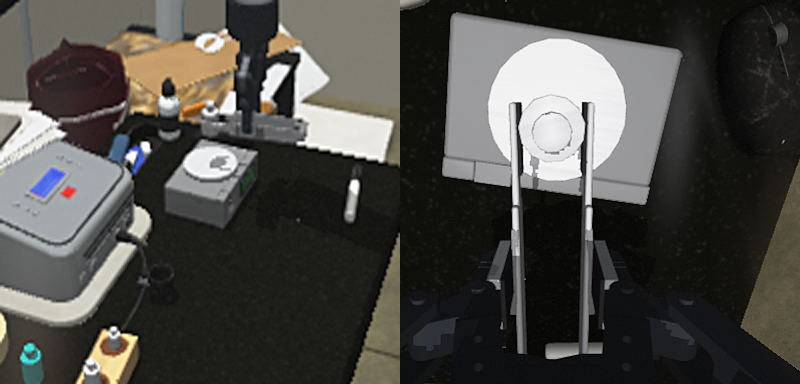

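The weight (wrist crop 552,128) is held upright about 47 mm above the pan and 3 mm from its middle; the marker, loupe and other weights are in place. Handing in.

```bash
python3 -c "
from plant import ctrl
print(ctrl.finish_job())"
```

```text
the job is handed in; nothing more can be done
None
```

The job is handed in at about 18 s of the 61 s limit: the button was pressed to its stop with the shut tongs, and the tongs hold the largest weight upright about 47 mm above the pan, 3 mm from its middle; the judge gave no verdict.

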